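# Turn a slotted panel on the corner post and clamp it in the sawing jig

### The job

Load the square slotted panel into the sawing jig: keeping it flat on the board, push it against the round corner post so that it swivels a quarter turn on it and its slot faces the key, then slide it along the side fence until the slot is fully home over the key. Swing the cam lever all the way round so that the cam clamps the panel against the side fence, and let go. Leave the glue bottle and sanding block behind the jig where they are.

Things in the scene. Friction and masses are not known exactly. Their poses are not given: they have to be found in the camera images.
- jig: sawing jig fixed to the bench: plywood board 12 mm thick (top at z = 0.012) with two pale wooden fences and a cam clamp. Frame z up, origin at bench level below the left end of the side fence's face. Board: x -112 to +20 mm, y -156 to +150 mm, plus an ear to x = -154 mm at y -156 to -56 mm under the cam. Open on its +y and -x sides
- side_fence (a point): middle of the side fence's face, at the board's top. The face is the jig's plane x = 0 from y = 0 to -136 mm, 26 mm high; the fence (20 mm thick) stands on its +x side, the panel goes on its -x side
- key_tip (a point): foot of the key's round nose, jig x = -48, y = -118 mm. The key is 22 mm wide (along jig x), 18 mm high and stands 18 mm out of the end fence, whose face is the jig's plane y = -136 mm from x = 0 to -100 mm, 26 mm high
- corner_post: fixed steel pin, 20 mm in diameter, 35 mm above the board, at the open end of the side fence, flush with its face; origin on its axis (jig x +10, y 0) at the board's top. The panel starts 0 to 40 mm off on the post's +y side, its +x end overlapping the post's axis by about 10 to 32 mm: once it rests on the post, pushing the -x end of its +y edge towards -y swivels it anticlockwise
- panel: loose plain wooden panel 96 x 96 x 24 mm, about 0.2 kg, too wide to grip; origin at the centre of its underside, z up. A slot 26 mm wide (along y), 22 mm deep, is cut through the middle of its -x edge; pale lines are pencilled at its +x edge. It starts within 0.25 rad of the jig's yaw; home, its yaw is the jig's + 1.57 rad, slot on the key, -y edge on the side fence
- nest (a point): where the panel's origin lies when home: jig x = -48, y = -88 mm, on the board
- cam_pivot (a point): axis of the cam clamp, jig x = -117.5, y = -105 mm, at the mid-height of the lever bar, z = 0.046
- cam_grip (a point): on the axis of the round grip (24 mm thick, z 0.036 to 0.067) at the lever's end, 70 mm from the pivot. The lever bar is 17 mm wide, z 0.040 to 0.051, with 28 mm free below it except for the eccentric disc (radius 17 mm, 5 mm off centre) at the pivot
- cam_lever (a joint): cam lever angle: 0 open (lever points to 185 degrees from jig +x, towards the robot), grows clockwise from above to its stop at 1.745 (85 degrees, along the panel). Stiff (0.15 N m), stays where left. The black disc clears the panel's path by 5 mm when open, meets a panel in the nest at about 1.3 and presses it on the side fence from there to the stop
- glue_bottle: glue bottle, 55 mm square, 178 mm high, standing behind the jig; origin at its base
- sanding_block: cork sanding block 64 x 114 x 30 mm behind the jig; origin at its base

How it is judged:
By the outcome, as a careful person would: the job done as asked, in the order asked, and still so for the second after the job is handed in, with the robot touching nothing.
It also fails if it takes over 58 s, if anything falls off the work surface, if the arm or the gripper's body presses on something with over 40 N, if the wrist force passes 120 N, or if a joint passes its speed limit or range.

### The arm

A 6-joint arm with a two-finger parallel gripper is mounted at the origin on a cart in front of the work surface, level with it; the furniture and walls round the work are solid. World frame = base frame: x ahead of the robot, y to its left, z up, the work surface at z = 0. Lengths are in mm, angles in rad, forces in N, time in s.
With the tool pointing down it reaches from about 275 to 825 mm from the base axis. Payload 5.2 kg.
Tool frame: the origin (TCP) lies at the very end of the fingers, on their centre line; the grasp point (between the pads) lies 19 mm behind it; z points along the fingers, y is the line along which they close (so a half turn about z gives the same grasp; the last joint's range is limited). The gripper opens to 93 mm and grips with 3 to 60 N. Pads are 15 mm wide; open, the fingers measure 128 mm over their backs; the gripper's body (75 mm by 188 mm) begins 65 mm behind the grasp point.
Start: joints at [-1.429, 0.259, 1.535, -0, 1.348, -0.203], TCP at [185.925, -517.626, 218.653] pointing down, gripper open.
Joint ranges: [-3.14, 3.14], [-0.91, 2.08], [0.19, 2.58], [-1.22, 4.36], [0.22, 2.71], [-3.12, 3.12]. Speed limits (rad/s): [2.57, 2.57, 3.14, 3.14, 3.14, 3.14].

### API

Orientations are given as [roll, pitch, yaw] about the fixed x, y, z axes, in that order (R = Rz(yaw) Ry(pitch) Rx(roll)).
In Python, from bench import robot gives the robot as it stands. The module is installed in compiled form; this text tells all that it offers. Calls block until the motion is done:
- robot.move_ptp(position, orientation): joint-space move of the TCP to a pose.
- robot.move_linear(position, ori=None, speed=150, f_stop=None): straight line of the TCP; ori=None keeps the orientation; speed is the mean speed in mm/s. With f_stop (N) it stops when the force on the tool has changed by that much, and returns True; else False.
- robot.move_j(angles): joint-space move.
- robot.move_gripper(opening): opening from 0.0 (shut) to 1.0 (fully open); the grip force is fixed at half the most; returns when the fingers have stopped.
- robot.sleep(seconds).
- robot.inverse_kinematics(position, orientation): joint angles nearest the present ones, or None.
- robot.get_image(name): name is "scene" or "top" or "wrist"; returns a dict with "img" (420x560x3 uint8, blue, green, red), "fovy" (degrees; the focal length in pixels is half the picture's height over the tangent of half this angle, whatever the lens; pixels are square), "cx", "cy" (the principal point, pixels), "eye" and "orientation" of the camera in the world. Camera axes: x right, y down, z forward; pixel columns grow to the right and rows downward; lengths in mm; the calibration is good to about 2 mm. A picture is of the moment at which its call begins. There is no depth.
A pose or a line that the arm cannot do raises robot.MotionError and nothing moves.
- robot.hand_in(): hands the job in; it is judged then, once.
Readings, each from a call of its own:
- robot.current_t(): time.
- robot.current_qpos(): joint angles.
- robot.current_joint_vel(): joint speeds.
- robot.current_joint_efforts(): joint torques, N m.
- robot.current_tcp_pos(): TCP position.
- robot.current_eef_rot(): TCP orientation.
- robot.current_contact_force(): force on the tool from outside, world axes, zero at the start.
- robot.current_ft_torque(): the same for the moment, N m.
- robot.current_gripper_width(): opening from 0.0 (shut) to 1.0 (fully open).
- robot.current_finger_force(): force on a finger pad.
Only numpy, scipy, OpenCV 4.12 (cv2) and the standard library are available. Lean on these libraries where they do the work, as an engineer would, in place of code of your own. Each camera call takes 0.05 s, during which the arm holds its last target. There are 200 camera calls.

## Working session

There is one attempt and no reset: what is moved stays moved. The work goes in short steps, each a Python script; the robot and the scene stay as the last script left them, time stands still between calls to the robot, and variables do not carry over. Pictures are saved under pics/ and viewed, at most 10 in all, crops included, and the job is handed in when it is done.

```bash
mkdir -p pics
python3 - <<'E'
from bench import robot
import cv2,pickle
d={}
for n in("scene","top"):
    im=robot.get_image(n); d[n]=im; cv2.imwrite(f"pics/{n}0.png",im["img"])
    print(n,im["img"].shape,im["fovy"],im["cx"],im["cy"],im["eye"],im["orientation"])
pickle.dump(d,open("d0.pkl","wb")); print(robot.current_t(),robot.current_eef_rot())
E
```

```text
scene (420, 560, 3) 45.65627463925574 281.5585102587929 208.50507603464922 [121.10374036 802.69220343 785.57335546] [-2.39069553e+00  7.25870300e-04 -2.47079375e+00]
top (420, 560, 3) 50.453283606518546 272.9216960119038 213.24587927594237 [479.95438125 274.29046732 914.89901549] [-3.05979393 -0.00908087 -1.60034498]
0.1 [-3.14000683e+00 -3.41498075e-04  3.44820732e-01]
```

View pics/top0.png

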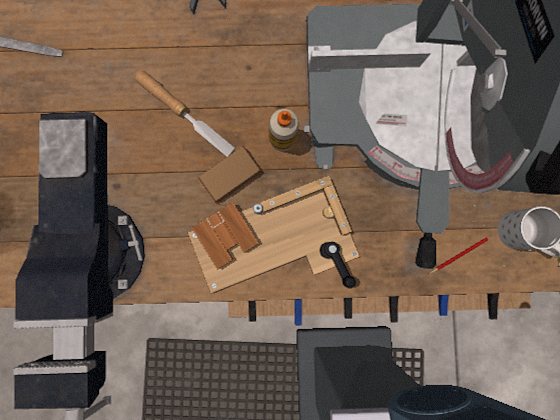

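View pics/scene0.png

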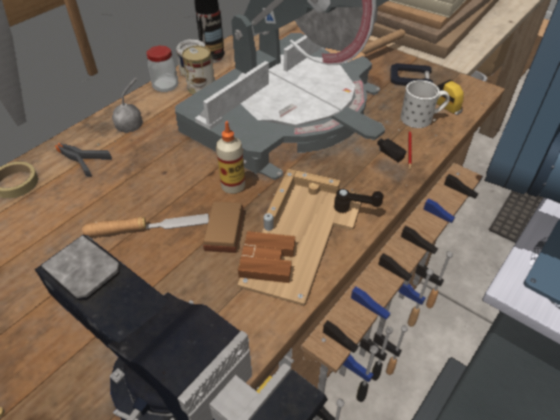

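Run:
```python
import cv2,pickle
d=pickle.load(open("d0.pkl","rb"))
c=d["top"]["img"][165:305,180:370]
cv2.imwrite("pics/crop.png",cv2.resize(c,None,fx=4.2,fy=4.2,interpolation=cv2.INTER_CUBIC))
```

```text
(no output)
```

View pics/crop.png

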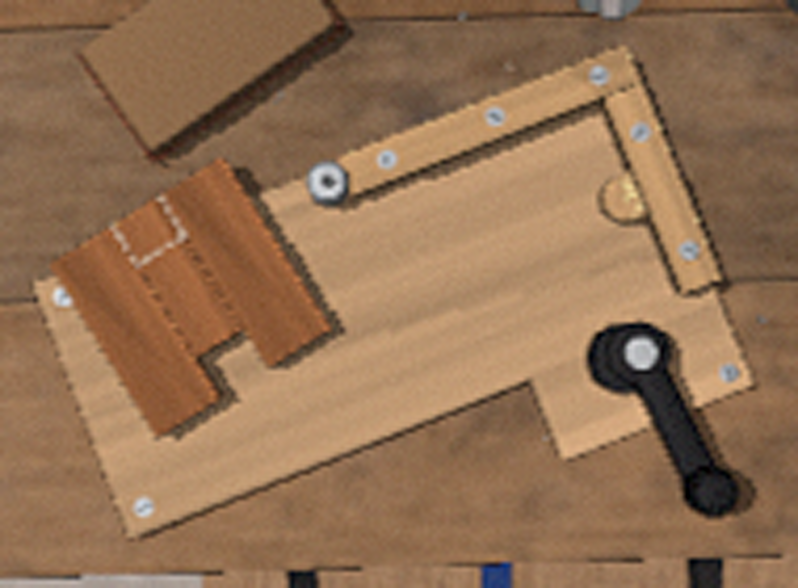

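```bash
cat > h.py <<'E'
import numpy as np
from scipy.spatial.transform import Rotation as R
from scipy.optimize import least_squares
def cam(im):
    f=im["img"].shape[0]/2/np.tan(np.radians(im["fovy"])/2)
    return f,im["cx"],im["cy"],np.array(im["eye"]),R.from_euler("xyz",im["orientation"]).as_matrix()
def proj(im,P):
    f,cx,cy,e,M=cam(im); c=(np.atleast_2d(P)-e)@M; return np.c_[cx+f*c[:,0]/c[:,2],cy+f*c[:,1]/c[:,2]]
def place(p,L):
    L=np.atleast_2d(np.array(L,float)); c,s=np.cos(p[2]),np.sin(p[2])
    return np.c_[p[0]+c*L[:,0]-s*L[:,1],p[1]+s*L[:,0]+c*L[:,1],L[:,2]]
def fit(im,L,uv,x0):
    r=least_squares(lambda p:(proj(im,place(p,L))-uv).ravel(),x0,x_scale=[100,100,1],loss="soft_l1"); return r.x,(proj(im,place(r.x,L))-uv).round(1)
E
python3 - <<'E'
import pickle;from h import *
im=pickle.load(open("d0.pkl","rb"))["top"]
def px(l): return (np.array(l)+.5)/4.2-.5+[180,165]
J=[(10,0,47),(-112,150,12),(-154,-156,12),(-154,-56,12),(-112,-56,12),(20,150,12),(20,-156,38)]
j,r=fit(im,J,px([(327,184),(135,537),(750,383),(568,459),(530,380),(38,283),(630,50)]),[450,250,0.4])
print(j,r.tolist())
P=[(48,48,36),(48,-48,36),(-48,-48,36),(-48,48,36)]
p,r=fit(im,P,px([(52,265),(225,162),(335,328),(170,435)]),[450,300,.5])
print(p,r.tolist())
c,s=np.cos(j[2]),np.sin(j[2]);d=p[:2]-j[:2];print("panel in jig",c*d[0]+s*d[1],-s*d[0]+c*d[1],p[2]-j[2])
g=place(j,[(-117.5+70*np.cos(np.radians(185)),-105+70*np.sin(np.radians(185)),67),(-117.5,-105,55)])
print(g,(proj(im,g)-px([(711,492),(641,352)])))
from bench import robot
np.save("j.npy",j)
E
```

```text
[5.53193297e+02 2.89506285e+02 3.48166047e-01] [[0.6, -0.7], [-0.7, 0.8], [2.0, 0.4], [-0.5, 0.7], [0.7, 0.0], [-1.0, -0.1], [-0.3, -1.8]]
[510.93559808 357.76957252   0.54809627] [[0.3, 0.4], [0.2, -1.5], [0.4, -0.3], [-1.5, 1.0]]
panel in jig -16.4325455889825 78.58473747994962 0.19993022723999987
[[415.09847807 121.19210466  67.        ]
 [478.56661662 150.71828608  55.        ]] [[2.00910285 0.07571397]
 [0.79350489 0.17982157]]
```

```bash
cat >> h.py <<'E'
import cv2
j=np.load("j.npy") if __import__("os").path.exists("j.npy") else None
def w(x,y,z): return place(j,[(x,y,z)])[0]
def ori(a): return [np.pi,0,(j[2]+a-np.pi/2+np.pi)%(2*np.pi)-np.pi]   # tool y along jig angle a
def rectify(im,z=36,s=2):   # jig-plan picture at height z: s px/mm, x -180..60, y -180..200 ; col=(y+180)*s,row=(x+180)*s
    c=[(-180,-180),(60,-180),(60,200),(-180,200)]
    H=cv2.getPerspectiveTransform(np.float32([((y+180)*s,(x+180)*s) for x,y in c]),proj(im,place(j,[(x,y,z) for x,y in c])).astype(np.float32))
    return cv2.warpPerspective(im["img"],H,(380*s,240*s),flags=cv2.INTER_LINEAR|cv2.WARP_INVERSE_MAP)
def panel(im,s=2):
    r=rectify(im,36,s); h=cv2.cvtColor(r,cv2.COLOR_BGR2HSV)
    m=cv2.inRange(h,(3,110,50),(13,255,190)); m=cv2.morphologyEx(m,cv2.MORPH_CLOSE,np.ones((9,9)));m=cv2.morphologyEx(m,cv2.MORPH_OPEN,np.ones((15,15)))
    cs=cv2.findContours(m,cv2.RETR_EXTERNAL,cv2.CHAIN_APPROX_NONE)[0]
    k=max(cs,key=cv2.contourArea); (u,v),wh,_=cv2.minAreaRect(k); b=cv2.boxPoints(cv2.minAreaRect(k))
    e=b[1]-b[0]; a=np.arctan2(e[0],e[1])%(np.pi/2)   # edge direction in jig, mod 90deg
    return v/s-180,u/s-180,a,np.array(wh)/s,m,r
E
python3 - <<'E'
import pickle;from h import *
from bench import robot
im=pickle.load(open("d0.pkl","rb"))["top"]
x,y,a,wh,m,r=panel(im); print(x,y,a,wh)
cv2.imwrite("pics/seg.png",np.vstack([r,cv2.cvtColor(m,cv2.COLOR_GRAY2BGR)])[::1][:600])
f,cx,cy,e,M=cam(im)
for u,v in((283,150),): 
    d=M@[(u-cx)/f,(v-cy)/f,1]; print("bottle~",e-d*e[2]/d[2])
for a,p in((.2,(-33,150,18)),(1.2,(-130,0,18)),(1.57,(-140,-30,18)),(0,(-48,60,18)),(-3.14,(-48,60,18))):
    print(a,w(*p),ori(a)[2],robot.inverse_kinematics(w(*p),ori(a)))
E
```

```text
-111.48283386230469 69.81524658203125 1.0374268 [362.1288147  121.45495605]
bottle~ [686.28136575 238.8647409    0.        ]
0.2 [470.99712701 419.24752625  18.        ] -1.0226302800345408 None
1.2 [430.99329778 245.15360434  18.        ] -0.02263028003454126 [ 2.91807633e-01  3.97542325e-01  1.90574190e+00 -4.44089210e-16
  8.38308431e-01  1.88523424e+00]
1.57 [431.82853185 213.54185994  18.        ] 0.34736971996545885 [ 2.27166926e-01  3.77964042e-01  1.93975710e+00 -4.44089210e-16
  8.23871508e-01  1.45059353e+00]
0 [487.6028291  329.52991004  18.        ] -1.222630280034541 [ 4.04908421e-01  5.26646179e-01  1.67178968e+00 -4.44089210e-16
  9.43156799e-01 -3.08485028e+00]
-3.14 [487.6028291  329.52991004  18.        ] 1.9205550271450456 [ 4.04908421e-01  5.26646179e-01  1.67178968e+00 -4.44089210e-16
  9.43156799e-01  5.51497206e-02]
```

View pics/seg.png

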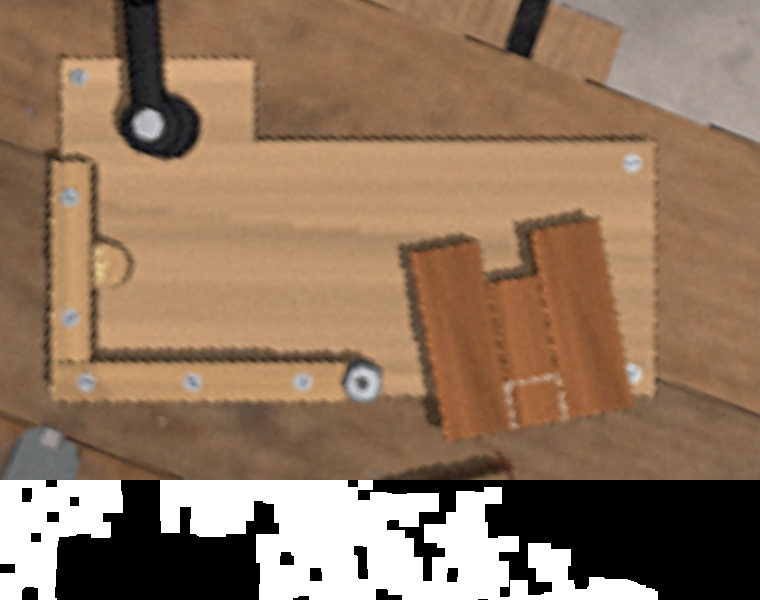

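Run:
```python
import pickle;from h import *
im=pickle.load(open("d0.pkl","rb"))["top"]
r=rectify(im); h=cv2.cvtColor(r,cv2.COLOR_BGR2HSV)
for n,(u,v) in dict(panel=(455,340),panel2=(520,310),panel3=(590,320),bench=(200,440),bench2=(350,90),bench3=(700,250),board=(300,200),sb=(450,470)).items():
    q=h[v-8:v+8,u-8:u+8].reshape(-1,3); print(n,np.percentile(q,[5,50,95],axis=0).tolist())
```

```text
panel [[11.0, 151.0, 131.0], [12.0, 155.0, 143.0], [13.0, 161.0, 154.0]]
panel2 [[11.0, 151.0, 151.75], [12.0, 155.0, 158.0], [12.0, 158.0, 162.0]]
panel3 [[11.0, 151.0, 129.0], [12.0, 156.0, 135.0], [13.0, 163.0, 142.0]]
bench [[12.0, 104.0, 116.0], [13.0, 110.0, 127.0], [14.0, 115.0, 130.0]]
bench2 [[13.0, 115.0, 137.0], [13.0, 120.0, 142.0], [15.0, 124.0, 147.0]]
bench3 [[13.0, 111.0, 147.0], [13.0, 116.5, 150.0], [14.0, 120.0, 156.0]]
board [[14.0, 101.0, 185.0], [15.0, 104.0, 188.0], [16.0, 106.0, 193.0]]
sb [[8.0, 102.0, 53.0], [13.0, 110.0, 70.0], [17.0, 142.25, 116.75]]
```

```bash
sed -i 's/(3,110,50),(13,255,190)/(3,137,95),(15,255,200)/' h.py
cat >> h.py <<'E'
def pw(c,l,z): # panel-local point -> world ; c=(x,y,yaw) in jig
    q=place(c,[(l[0],l[1],z)])[0]; return w(*q)
E
python3 - <<'E'
import pickle;from h import *
from bench import robot
im=pickle.load(open("d0.pkl","rb"))["top"]
x,y,a,wh,m,r=panel(im); print(x,y,a,wh)
if abs(x+16.4)>4 or abs(y-78.6)>4 or abs(a-.2)>.05: raise SystemExit
c=(x,y,a); o=ori(a+np.pi)
robot.move_gripper(0)
p=robot.current_tcp_pos(); robot.move_ptp([270,-250,300],ori(1.57))
robot.move_ptp([330,100,300],o)
robot.move_ptp(pw(c,(-4,68),110),o)
robot.move_linear(pw(c,(-4,70),19),speed=120)
print(robot.current_t(),robot.current_contact_force())
im=robot.get_image("top");cv2.imwrite("pics/a1.png",rectify(im));print(panel(im)[:4])
im2=robot.get_image("wrist");cv2.imwrite("pics/w1.png",im2["img"])
E
```

```text
-15.35308837890625 80.23263549804688 0.18444669 [96.6751709  95.97090912]
6.3833 [ 0.98604214  0.15018017 -0.22924677]
(-8.055435180664062, 67.9737548828125, np.float32(0.171628), array([87.61358643, 70.12108612]))
```

View pics/a1.png

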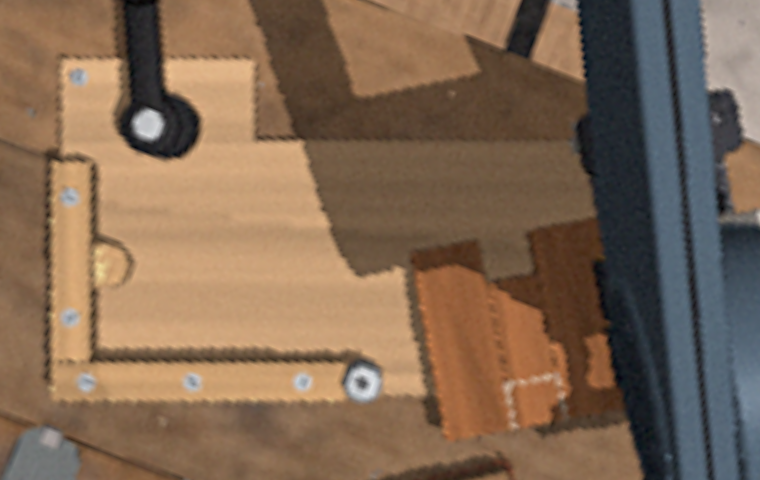

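```bash
sed -i 's/(3,137,95)/(3,135,30)/' h.py
cat >> h.py <<'E'
HD=17.5
def pose_at(phi,a):  # panel pose resting on the post, contact at local x=a
    q=place((0,0,phi),[(a,-58,0)])[0]; return (10-q[0],-q[1],phi)
def swivel(robot,c,phis,k,b,speed=70,lead=0):
    d=np.array([10,0])-c[:2]; a0=d[0]*np.cos(c[2])+d[1]*np.sin(c[2])
    for phi in phis:
        cc=pose_at(phi,a0-k*48*(phi-c[2]))
        robot.move_linear(pw(cc,(-b,48+HD),19),ori(phi+np.pi/2),speed=speed)
    return cc
E
python3 - <<'E'
from h import *
from bench import robot
c=(-15.3,80.2,.184)
robot.move_linear(pw(c,(-4,70),19)+w(0,-39,0)-w(0,0,0),speed=80)
print(robot.current_t(),robot.current_contact_force())
c=pose_at(.184,15); print(c)
robot.move_linear(pw(c,(-34,85),19),ori(.184+np.pi/2),speed=100)
im=robot.get_image("top");cv2.imwrite("pics/a2.png",rectify(im));print(panel(im)[:4])
swivel(robot,c,[.184,.4,.6],.6,34)
print(robot.current_t(),robot.current_contact_force())
im=robot.get_image("top");cv2.imwrite("pics/a3.png",rectify(im));print(panel(im)[:4])
cv2.imwrite("pics/a23.png",np.vstack([cv2.imread("pics/a2.png")[:,200:],cv2.imread("pics/a3.png")[:,200:]])[::1,:].repeat(1,0)[:, :][:960:2,::1] if 0 else np.hstack([cv2.resize(cv2.imread(f"pics/a{i}.png")[:,220:],None,fx=.74,fy=.74) for i in(2,3)]))
E
```

```text
7.125 [-6.74974621 11.81144697  4.14092097]
(np.float64(-15.358678902117784), np.float64(54.27649034655139), 0.184)
(-18.839981079101562, 52.39323425292969, np.float32(0.28255475), array([96.71615601, 96.76262665]))
10.2417 [-2.75798694  0.03409226  0.79571972]
(0.79327392578125, 40.0958251953125, np.float32(1.3991681), array([128.28709412,  71.84209442]))
```

View pics/a23.png

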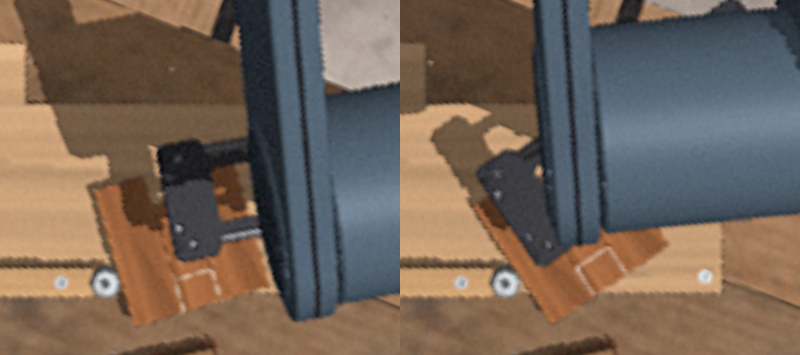

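Run:
```python
from h import *
from bench import robot
c=pose_at(.57,6)
c2=swivel(robot,c,[.8,1.0,1.2,1.38],.5,35); print(c2)
print(robot.current_t(),robot.current_contact_force())
robot.move_linear(pw(c2,(-35,48+HD+60),19),speed=150)
im=robot.get_image("top");cv2.imwrite("pics/a4.png",rectify(im));print(panel(im)[:4])
```

```text
(np.float64(-44.39873198895397), np.float64(24.195279663478907), 1.38)
12.1 [-1.67358485 -2.75018546  0.39945942]
(-45.080169677734375, 16.337081909179688, np.float32(1.3321868), array([95.94561005, 96.45770264]))
```

View pics/a4.png

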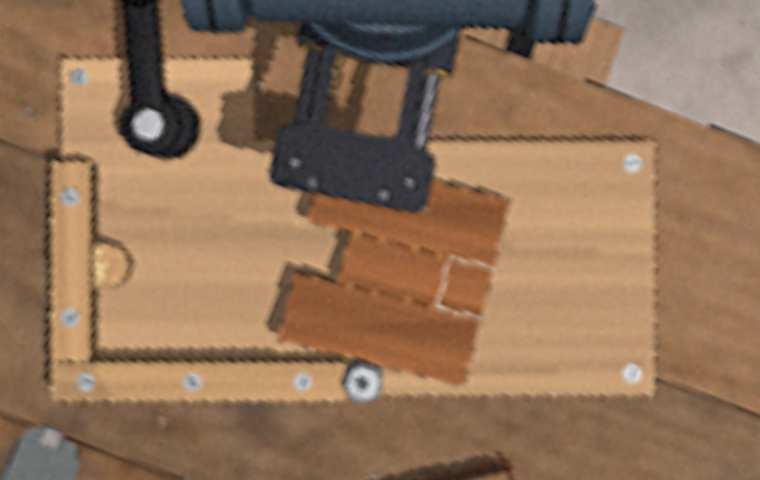

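Run:
```python
from h import *
from bench import robot
o=ori(1.5+np.pi/2)
robot.move_linear(w(-130,-16,19),o,speed=120)
print(robot.move_linear(w(-108,-18,19),o,speed=40,f_stop=10),robot.current_contact_force(),robot.current_tcp_pos()-w(0,0,0))
R_=lambda p:np.round([(p-w(0,0,0))@(w(1,0,0)-w(0,0,0)),(p-w(0,0,0))@(w(0,1,0)-w(0,0,0))],1)
print(R_(robot.current_tcp_pos()))
robot.move_linear(w(-130,-18,19),speed=120)
robot.move_linear(w(-130,-18,80),speed=150)
o=ori(np.pi)
robot.move_ptp(w(-48,95,80),o)
im=robot.get_image("top");cv2.imwrite("pics/a5.png",rectify(im));print(panel(im)[:4],robot.current_t())
robot.move_linear(w(-48,95,19),speed=150)
im=robot.get_image("top");cv2.imwrite("pics/a6.png",rectify(im));print(panel(im)[:4],robot.current_t())
```

```text
True [-0.94953936 -0.24918378  1.29291257] [-106.5354385   -56.57360155   18.34403903]
[-119.4  -16.8]
(-45.132354736328125, 16.2205810546875, np.float32(1.3258175), array([95.43776703, 95.92282867])) 15.1667
(-45.957000732421875, 13.136993408203125, np.float32(1.33186), array([89.87210083, 96.08155823])) 15.775
```

View pics/a6.png

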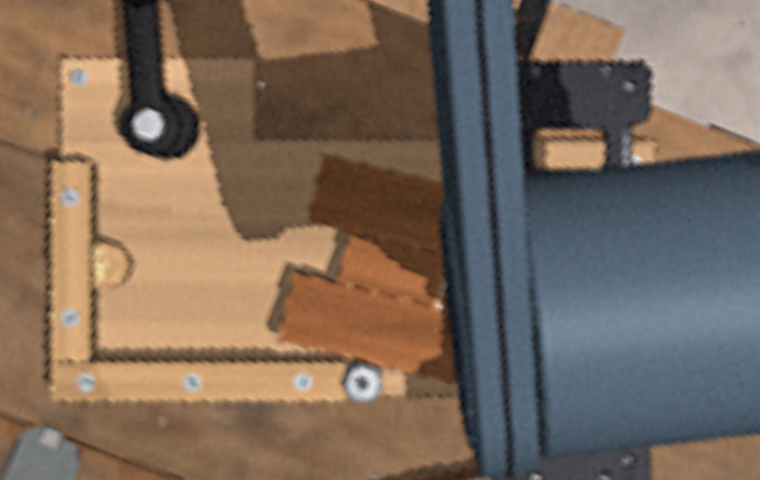

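```bash
cat >> h.py <<'E'
def inj(p): p=p-w(0,0,0); return np.round([p@(w(1,0,0)-w(0,0,0)),p@(w(0,1,0)-w(0,0,0)),p[2]+w(0,0,0)[2]],1)
E
python3 - <<'E'
from h import *
from bench import robot
o=ori(1.57+np.pi/2)
robot.move_linear(w(-48,95,80),speed=200)
robot.move_ptp(w(-135,-18,80),o)
robot.move_linear(w(-135,-18,19),speed=150)
for x in (-120,-116,-114,-112.5,-111):
    s=robot.move_linear(w(x,-20,19),speed=40,f_stop=25); f=robot.current_contact_force(); print(x,s,f,inj(robot.current_tcp_pos()))
    if s or np.hypot(*f[:2])>10: break
robot.move_linear(w(-135,-18,19),speed=120)
robot.move_linear(w(-135,-18,80),speed=150)
o=ori(np.pi)
robot.move_ptp(w(-48,120,80),o)
im=robot.get_image("top");cv2.imwrite("pics/a7.png",rectify(im));print(panel(im)[:4],robot.current_t())
E
```

```text
-120 False [-0.46510138  0.10999713  0.59038499] [-119.5  -20.1   19.2]
-116 False [-7.50593981 -3.42490763  8.06580954] [-118.8  -20.    18.7]
-114 False [-12.50650556  -6.06344793  12.42298954] [-118.7  -20.    18.7]
(-44.94490051269531, 16.330459594726562, np.float32(1.3342386), array([96.21684265, 96.846138  ])) 20.0667
```

Run:
```python
from h import *
from bench import robot
robot.move_linear(w(-64,110,50),speed=200)
robot.move_linear(w(-64,100,20),speed=150)
for y in (75,55,35):
    s=robot.move_linear(w(-64,y,20),speed=70,f_stop=25); f=robot.current_contact_force(); print(y,s,f,inj(robot.current_tcp_pos()))
    if s or np.hypot(*f[:2])>12: break
im=robot.get_image("top");cv2.imwrite("pics/a8.png",rectify(im))
robot.move_linear(w(-64,y+60,20),speed=200);im=robot.get_image("top");print(panel(im)[:4],robot.current_t());cv2.imwrite("pics/a9.png",rectify(im))
```

```text
75 False [ 0.18634771 -1.14271963  0.54364064] [-63.6  74.4  20.3]
55 False [ 0.55337025 -0.67435088 -0.34669251] [-63.5  54.2  20. ]
35 False [0.05907287 0.82324955 0.02319755] [-63.9  34.1  20. ]
(-47.25, -25.25, np.float32(0.0), array([95.5, 95.5])) 22.675
```

View pics/a9.png

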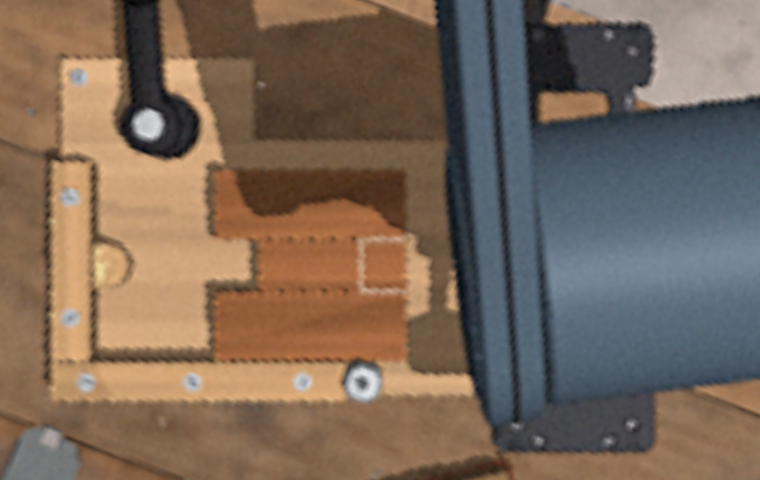

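Run:
```python
from h import *
from bench import robot
for y,v in ((36,200),(0,80),(-20,60),(-26,40),(-28,25),(-30,25),(-31.5,25),(-33,25)):
    s=robot.move_linear(w(-52,y,20),speed=v,f_stop=25); f=robot.current_contact_force(); print(y,s,f.round(1),inj(robot.current_tcp_pos()))
    if s or (y<-25 and np.hypot(*f[:2])>15): break
robot.move_linear(w(-52,40,20),speed=200);im=robot.get_image("top");print(panel(im)[:4],robot.current_t());cv2.imwrite("pics/b1.png",rectify(im))
```

```text
36 False [ 0.4  0.9 -0.5] [-52.   35.1  20. ]
0 False [-0.7 -0.4  0.2] [-51.8  -0.7  20. ]
-20 False [0.2 0.2 0.3] [-51.9 -20.7  20. ]
-26 False [ 0.3  0.5 -1.2] [-52.  -26.3  20. ]
-28 False [-0.9 -0.4 -0.6] [-52.  -28.1  20. ]
-30 False [-1.4  6.6  0.8] [-52.  -28.4  20. ]
-31.5 False [-3.  10.7  0.9] [-52.  -28.5  20. ]
-33 False [-5.3 17.4  0.6] [-52.  -28.5  20.1]
(-47.5, -91.25, np.float32(0.0), array([96. , 86.5])) 26.075
```

View pics/b1.png

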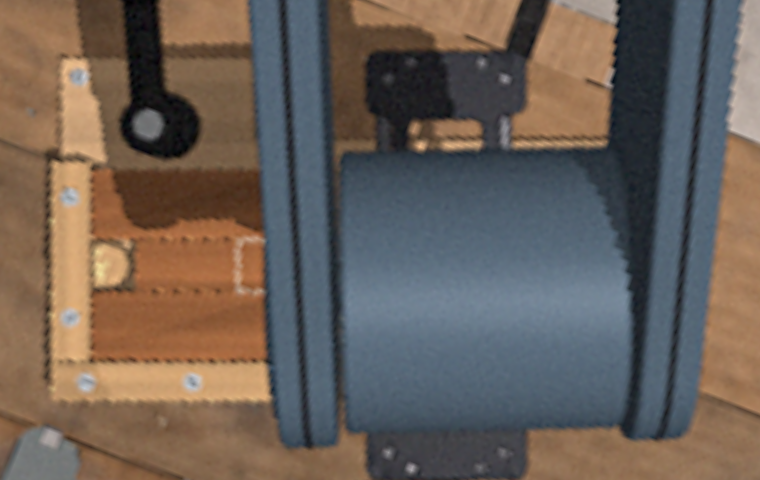

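```bash
cat >> h.py <<'E'
def grip(q,r=70): t=np.radians(185)-q; return -117.5+r*np.cos(t),-105+r*np.sin(t)
def gori(q): return ori(np.radians(275)-q)
E
python3 - <<'E'
from h import *
from bench import robot
robot.move_linear(w(-52,45,110),speed=200)
robot.move_gripper(.8)
robot.move_ptp(w(*grip(.05),110),gori(.05))
print(robot.current_qpos().round(2))
robot.move_linear(w(*grip(.05),43),speed=120)
print(robot.current_contact_force().round(1),robot.current_t())
robot.move_gripper(0)
print("w",robot.current_gripper_width()*93,robot.current_finger_force(),robot.current_contact_force().round(1),robot.current_t())
for q in (.3,.55,.8,1.0,1.2,1.35):
    s=robot.move_linear(w(*grip(q),43),gori(q),speed=70); f=robot.current_contact_force(); print(q,f.round(1),inj(robot.current_tcp_pos())-np.r_[grip(q),43],robot.current_gripper_width()*93)
    if np.linalg.norm(f)>45: break
print(robot.current_t())
E
```

```text
[ 0.03  0.16  1.96  0.    1.03 -1.92]
[-0.2  0.3 -0.4] 30.3333
w 22.7469910113291 30.000171352294274 [-0.3 -1.3  0.6] 31.2
0.3 [-2.3 -1.   3.9] [-0.67798001  0.22071788 -0.1       ] 22.779309175976195
0.55 [-6.1 -0.   7.1] [-1.16150782  0.35229132 -0.1       ] 22.790555247463598
0.8 [-6.5  0.6  7.9] [-1.5395937   0.62669594 -0.1       ] 22.824886220766086
1.0 [-6.9  2.3  7.7] [-1.68902752  1.01750606 -0.2       ] 22.999878962016023
1.2 [-7.7  3.8  9.2] [-1.74519972  1.41624144 -0.2       ] 22.774325491957658
1.35 [-8.1  5.7  8.2] [-1.47507639  1.59540782 -0.1       ] 22.805954266198928
33.4
```

Run:
```python
from h import *
from bench import robot
for q in (1.5,1.62,1.70,1.745,1.77,1.80,1.83,1.86):
    s=robot.move_linear(w(*grip(q),43),gori(min(q,1.745)),speed=50); f=robot.current_contact_force(); p=inj(robot.current_tcp_pos())
    print(q,f.round(1),p[:2],"ang",np.radians(185)-np.arctan2(p[1]+105,p[0]+117.5),robot.current_gripper_width()*93)
    if np.linalg.norm(f)>40: break
print(robot.current_t())
```

```text
1.5 [-9.2  4.8  8.6] [-130.8  -34.1] ang 1.4726296822842468 22.917158715398283
1.62 [-9.3  5.8  9.3] [-122.6  -33.1] ang 1.5872495422225394 23.087725806503048
1.7 [-9.2  6.5  9.1] [-117.  -33.] ang 1.6650071222096283 22.487307725333988
1.745 [-11.7   7.2   9.6] [-114.3  -33. ] ang 1.7024780046415238 22.806495999206874
1.77 [-14.3   5.6  12.7] [-113.7  -32.9] ang 1.7107186471035551 22.649916724841997
1.8 [-16.6   5.   14. ] [-112.7  -33. ] ang 1.7246309531704367 23.064027626570116
1.83 [-19.7   5.4  16.6] [-112.  -33.] ang 1.7343036132687515 22.86034729834945
1.86 [-24.7   5.2  21.9] [-111.7  -32.8] ang 1.7382230624448343 23.124686433629435
35.5833
```

Run:
```python
from h import *
from bench import robot
robot.move_gripper(.65)
print(robot.current_contact_force().round(1),robot.current_t())
p=inj(robot.current_tcp_pos())
robot.move_linear(w(p[0],p[1],130),speed=120)
robot.move_ptp([300,-60,300],ori(np.pi))
im=robot.get_image("top"); print(panel(im)[:4],robot.current_t())
for z in (51,67):
    r=rectify(im,z); m=(r.max(2)<60).astype(np.uint8); m[:, :0]=0
    n,l,st,ce=cv2.connectedComponentsWithStats(m)
    for i in range(1,n):
        if st[i,4]>400:
            x,y=ce[i][1]/2-180,ce[i][0]/2-180
            print(z,st[i]/2-[180,180,0,0,0],x,y)
cv2.imwrite("pics/c1.png",rectify(im,36))
r=rectify(im,67); v=r.max(2)[60:170:5,60:340:5]
print("\n".join("".join("#" if q<60 else "." for q in row) for row in v))
```

```text
[-0.5  0.1  0.9] 36.375
(-47.5, -86.5, np.float32(0.0), array([96., 96.])) 38.675
51 [  72.5 -180.    21.    30.   715. ] -166.15454545454546 82.25524475524475
51 [-118.5 -131.    96.5   36.  3610.5] -112.24449522226838 -72.35971472095278
51 [ 27.5  50.   44.5  10.  252.5] 55.17227722772276 50.62277227722771
67 [  71.5 -180.    21.    31.5  737. ] -165.41214382632293 81.23982360922662
67 [-116.  -130.    94.5   35.5 3474. ] -111.53346286701209 -70.82145941278065
67 [ 16.5  47.5  54.5  12.5 323.5] 54.1514683153014 44.086553323029364
........................................................
........................................................
........................................................
........................................................
........................................................
........................................................
........................................................
........................................................
...................#....................................
.................######.................................
................########................................
...............##.....#####.#...........................
..............###......################.###.#####.......
..............##.......############################.....
..............##.......############################.....
..............###......#############################....
..............###.....##############################....
..............#####################################.....
...............############........################.....
...............############.................######......
#.#.............##########....................###.......
.................########...............................
```

```bash
python3 -c "
from bench import robot
print(robot.hand_in(),robot.current_t())"
```

```text
the job is handed in; nothing more can be done
the job is handed in; nothing more can be done
```

I swivelled the panel on the post, slid it home over the key, swung the cam lever to its stop, let go and handed the job in at about 39 s; the last image and force readings agree with this, but the verdict was not shown.

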